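Prime the hand pump

ROBOT

A 6-joint arm with a two-finger parallel gripper is mounted at the origin on a cart in front of the work surface, level with it; the furniture and walls round the work are solid. World frame = base frame: x ahead of the robot, y to its left, z up, the work surface at z = 0. Lengths are in m, angles in rad, forces in N, time in s.
With the tool pointing down it reaches from about 0.325 to 0.875 m from the base axis. Payload 4.4 kg.
Tool frame: the origin (TCP) lies at the very end of the fingers, on their centre line; the grasp point (between the pads) lies behind it (arm.tcp_to_grasp is the z of the grasp point in the tool frame, in m); z points along the fingers, y is the line along which they close (so a half turn about z gives the same grasp; the last joint's range is limited). The gripper opens to 85 mm and grips with 20 to 120 N. Pads are 22 mm wide; open, the fingers measure 114 mm over their backs; the gripper's body (76 mm by 85 mm) begins 54 mm behind the grasp point. The pads swing forward as they close: fully open they stand 13 mm farther back than shut.
Start: joints at [1.165, 0.207, 1.542, -0, 1.393, -0.15], TCP at [0.145, 0.556, 0.231] pointing down, gripper open.
Joint ranges: [-2.73, 2.73], [-0.86, 2.22], [0.23, 2.46], [-1.11, 4.25], [0.08, 2.63], [-2.82, 2.82]. Speed limits (rad/s): [2.79, 2.79, 3.14, 3.14, 3.14, 3.14].

INTERFACE

Orientations are given as a 3x3 rotation matrix whose columns are the frame's x, y, z axes.
In Python, from workcell import monitor, grab_frame, camera_model, ticket, arm gives the robot as it stands.
- The arm moves only by the tool send_rows, never from a script. Its argument "series" is a list of rows, each a list of 7 numbers: the shift along the tool's x, y, z in m, then the turn, a rotation vector about the tool's x, y, z in degrees, then the gripper command: -1 is fully open, 1 is shut, values between are in proportion. In form: [[dx, dy, dz, rx, ry, rz, claw], ...]. A call has exactly 5 rows; each row is the pose to reach, as a shift and turn from the pose commanded when the call began, along the tool's axes at that moment; what a row does not reach only later rows make up. A row lasts 1/12 s, in which the tool goes at most 41.7 mm and 7.16 degrees, less where a joint would pass 70% of its speed; a pose out of reach is approached as far as the arm can. A call with a gripper value outside its range is refused whole. The fingers move at their own pace and stop on an object; the grip force is fixed at half the most. Time passes only in rows, so rows that repeat a pose let the fingers close, or fill a call up. It gives the time, the measured TCP pose, the force, the opening and the grip force at its end, in the units of the state.
- monitor.observe(): the state, without advancing time (a new reading comes with each control period).
- grab_frame(name): name is "scene" or "side" or "wrist"; returns the picture (420x560x3 uint8, red, green, blue); there is no depth.
- camera_model(name): a dict with "fx", "fy", "cx", "cy" (pixels), "k1" (the pictures are not rectified: a ray, as slopes to the right and down, at radius r is drawn at 1 + k1 r^2 times it, then the intrinsics apply), "camera_from_world" (4x4, takes a point from world to camera coordinates); the wrist camera has in their place "hand_eye" (4x4, takes a point from camera to tool coordinates, whose origin is the TCP and whose axes are the flange's). Camera axes: x right, y down, z forward; pixel columns grow to the right and rows downward; lengths in m; the calibration is good to about 2 mm. A picture is of the moment at which its call begins: read the wrist's pose just before it. camera_model takes no time and is no camera call.
- ticket.close_job(): hands the job in; it is judged then, once.
The state is a dict: "time_s": time; "joint_pos": joint angles; "dq": joint speeds; "effort": joint torques, N m; "tcp_pos": TCP position; "tool_rot": TCP orientation; "ft_force": force on the tool from outside, world axes, zero at the start; "wrist_torque": the same for the moment, N m; "width": opening from 0.0 (shut) to 1.0 (fully open); "grip_force": force on a finger pad.
Only numpy, scipy, OpenCV 4.12 (cv2) and the standard library are available. Lean on these libraries where they do the work, as an engineer would, in place of code of your own. Each camera call takes 0.05 s, during which the arm holds its last target. There are 200 camera calls.

TASK

Prime the small hand pump on the bench: with closed fingertips push its tall plunger knob down and let it spring all the way back up, again and again, until the steel indicator pin in front of the barrel stands fully out of its sleeve. Then leave the plunger up and move clear. Do not lift, tip or push the pump about, do not touch the pin itself or press the small release button, and leave the things standing round it where they are.

Things in the scene. Friction and masses are not known exactly. Their poses are not given: they have to be found in the camera images.
- pump: freestanding hand pump, 0.9 kg. Origin on the bench under the barrel axis, z up, -x its front. Grey base plate 136 (x) by 130 mm, top at z = 16. On it, in mm: aluminium barrel (diameter 54, to z = 113) at 0, 0; dark pin sleeve (diameter 21, to z = 62) at x = -47, y = 0; grey reservoir (diameter 48, to z = 88) at x = 26, y = 38; release valve at y = -45; brass outlet to +x
- plunger (a joint): plunger travel in m: 0 = up, 0.016 = down on its stop; spring 7 N at the top, 13 N at the bottom, rises in about 0.2 s when let go. A stroke at least 13 mm down catches a notch, and the pin is lifted as the plunger rises fully: 9 mm a stroke (the first 4 to 14 mm). Shorter strokes may do nothing; extra strokes with the pin fully out do no harm
- plunger_top (a point): centre of the flat top (36 mm across) of the black mushroom knob (diameter 44 mm, 20 mm tall) of the plunger; 162 mm above the bench when up, moves down with the plunger
- pin (a joint): how far the indicator pin stands out, in m: 0 = in, 0.045 = fully out. It begins part of the way and stays where it is when the plunger goes down, held by friction.
- pin_top (a point): centre of the top of the indicator pin's head, a steel disc 15 mm in diameter and 6 mm thick on a rod of 8 mm; 68 mm above the bench when in, 113 mm when fully out
- release_button (a joint): travel of the release button in m: 0 = up, 0.006 = pressed; a small black button, not to be pressed
- release_button_top (a point): centre of the top of the release button (diameter 16 mm), 42 mm above the bench, beside the barrel at pump x = 0, y = -45 mm
- mixing_pot: bystander: clear plastic mixing pot, 72 mm in diameter, 70 mm tall, to the left (+y) of the pump; origin at the centre of its underside
- paint_tin: bystander: small paint tin, 70 mm in diameter, 76 mm tall, behind the pump; origin at the centre of its underside
- sanding_pad: bystander: sanding block 65 x 110 x 24 mm, to the right (-y) of the pump; origin at the centre of its underside
- dropper: bystander: small dropper bottle, 33 mm in diameter, 85 mm tall, behind the pump to the right; origin at the centre of its underside

How it is judged:
At the end, for the whole second after the job is handed in: The indicator pin stands fully out (within 3 mm of its 45 mm), the plunger is back up (within 3 mm), and the pump stands upright and still on the bench within 30 mm of where it was, as do the things round it (value of joint pin above 0.042 m and value of joint plunger below 0.003 m and angle between pump's own z axis and vertical below 0.05 rad and height (world z) of pump below 0.004 m and distance of each of pump, mixing_pot, paint_tin, sanding_pad, dropper from where it was at the start of the episode below 0.03 m and linear speed of pump below 0.01 m/s); the robot touches nothing.
It fails at once if the pump is lifted off the bench, tipped, or pushed more than 30 mm (height (world z) of pump above 0.01 m or angle between pump's own z axis and vertical above 0.15 rad or distance of pump from where it was at the start of the episode above 0.03 m).
It fails at once if the robot touches the indicator pin (contact force between any of the fingers, the arm and pin above 0.5 N).
It fails at once if the release button is pressed (value of joint release_button above 0.003 m).
It fails at once if a bystander is moved more than 30 mm or knocked over (distance of any of mixing_pot, paint_tin, sanding_pad, dropper from where it was at the start of the episode above 0.03 m or angle between any of mixing_pot, paint_tin, dropper's own z axis and vertical above 0.5 rad).
It also fails if it takes over 38 s, if anything falls off the work surface, if the arm or the gripper's body presses on something with over 40 N, if the wrist force passes 120 N, or if a joint passes its speed limit or range.

## Working session

There is one attempt and no reset: what is moved stays moved. The work goes in short steps, Python scripts to look and compute and a tool call to move; the robot and the scene stay as the last step left them, time stands still between calls to the robot, and variables do not carry over. Pictures are saved under pics/ and viewed, at most 10 in all, crops included, and the job is handed in when it is done.

Besides the shell and the picture viewer there is one more tool, called after "Call:" by a JSON object that holds its "api" and its "payload", one argument or row to a line. send_rows: Moves the arm, as the interface text tells. Its arguments: {"type":"object","properties":{"series":{"type":"array","items":{"type":"array","items":{"type":"number"}}}},"required":["series"]}

```bash
mkdir -p pics; cat > h.py <<'E'
import numpy as np, cv2
from workcell import monitor, grab_frame, camera_model, ticket, arm
def ray(name,px,st=None):
    m=camera_model(name); u=np.array([(px[0]-m["cx"])/m["fx"],(px[1]-m["cy"])/m["fy"]]); s=u.copy()
    for _ in range(20): s=u/(1+m["k1"]*(s@s))
    d=np.array([*s,1.])
    if "hand_eye" in m:
        H=np.array(m["hand_eye"]); R=np.array(st["tool_rot"]); d=R@H[:3,:3]@d; o=R@H[:3,3]+np.array(st["tcp_pos"])
    else:
        T=np.array(m["camera_from_world"]); d=T[:3,:3].T@d; o=-T[:3,:3].T@T[:3,3]
    return o,d
def onz(name,px,z,st=None):
    o,d=ray(name,px,st); return o+d*(z-o[2])/d[2]
def tri(r1,r2):
    A=[];b=[]
    M=np.zeros((3,3));v=np.zeros(3)
    for o,d in(r1,r2):
        d=d/np.linalg.norm(d);P=np.eye(3)-np.outer(d,d);M+=P;v+=P@o
    return np.linalg.solve(M,v)
def save(name,f):
    im=grab_frame(name); cv2.imwrite("pics/"+f,im[:,:,::-1]); return im
E
python3 - <<'E'
from h import *
s=monitor.observe(); print({k:np.round(v,3).tolist() for k,v in s.items()})
save("scene","scene0.png");save("side","side0.png")
for n in("scene","side"):
    o,d=ray(n,(280,210));print(n,o,d)
E
```

```text
{'time_s': 0.0, 'joint_pos': [1.166, 0.207, 1.543, -0.0, 1.394, -0.15], 'dq': [-0.001, -0.002, 0.002, 0.0, 0.002, 0.001], 'effort': [-0.001, -38.306, -29.159, -0.0, 0.011, 0.0], 'tcp_pos': [0.145, 0.556, 0.23], 'tool_rot': [[-0.968, 0.252, -0.001], [0.252, 0.968, -0.002], [0.0, -0.002, -1.0]], 'ft_force': [0.009, 0.103, 0.107], 'wrist_torque': [-0.003, 0.071, -0.023], 'grip_force': 0.0, 'width': 0.997}
scene [0.12845815 0.46234916 0.86584741] [ 0.4808153  -0.408439   -0.77605565]
side [0.20356696 0.63416376 0.82622477] [ 0.38038285 -0.60429612 -0.70031011]
```

View pics/scene0.png

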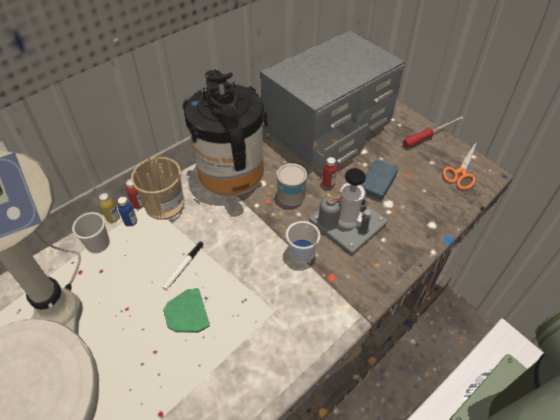

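View pics/side0.png

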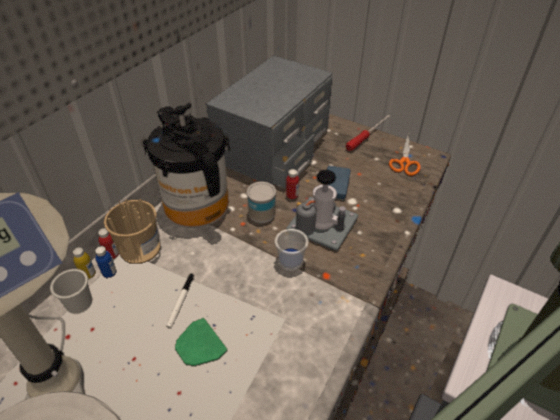

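The knob shows at about scene (355,178) and side (326,178), with the pump plate around scene (348,218). Next I measure the knob and plate.

```bash
python3 - <<'E'
from h import *
cs={}
for n,f,c in(("scene","scene0.png",(355,178)),("side","side0.png",(326,178))):
    im=cv2.imread("pics/"+f); g=im.max(2)
    m=np.zeros_like(g); x,y=c; m[y-14:y+14,x-16:x+16]=(g[y-14:y+14,x-16:x+16]<45)
    k,l,s,ce=cv2.connectedComponentsWithStats(m); i=1+s[1:,4].argmax(); print(n,s[i],ce[i]); cs[n]=ce[i]
    print(onz(n,ce[i],.152))
    cr=im[110:290,240:440] if n=="scene" else im[110:290,220:420]
    cv2.imwrite("pics/c_"+n+".png",cv2.resize(cr,None,fx=3,fy=3,interpolation=2))
print(tri(ray("scene",cs["scene"]),ray("side",cs["side"])))
a,b=[cv2.imread("pics/c_%s.png"%n) for n in cs]
cv2.imwrite("pics/cc.png",cv2.resize(np.vstack([a,b])[:, :],(600,1080))[:540])
E
```

```text
scene [346 169  19  16 228] [354.90350877 176.5877193 ]
[ 0.53835891 -0.09119849  0.152     ]
side [317 170  18  15 203] [325.8226601  176.77832512]
[ 0.54006155 -0.09259643  0.152     ]
[ 0.53886202 -0.09119322  0.15268221]
```

View pics/c_scene.png

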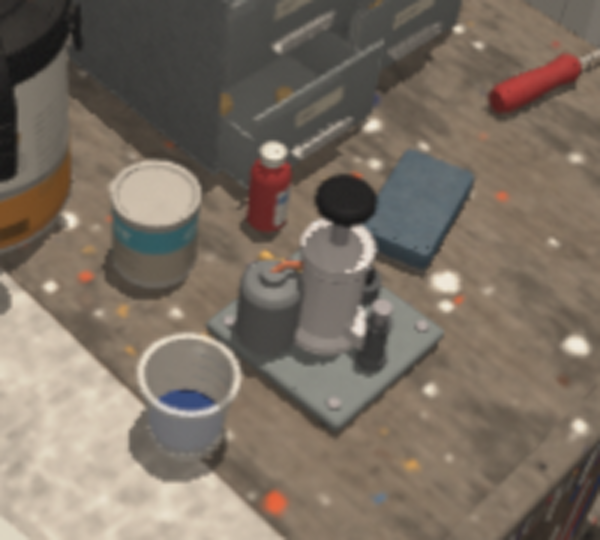

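The crop shows the pin sleeve at front right of the barrel (px ≈ (366,216)), the cabinet behind, and the bucket at left. Next I check clearances along the path.

```bash
python3 - <<'E'
from h import *
P=lambda n,p,z,t:print(t,np.round(onz(n,p,z),3))
P("scene",(366.7,213),.08,"pintop~")
for n,a,b,t in (("scene",(228,190),(0,0),"bucket foot front"),("scene",(313,170),0,"cabinet near corner"),("scene",(255,165),0,"bucket right"),("scene",(160,215),0,"wood cup"),("scene",(40,310),0,"left thing foot"),("scene",(351,252),0,"plate front"),("scene",(310,217),0,"plate left")): P(n,a,0.,t)
T=lambda a,b,t:print(t,np.round(tri(ray("scene",a),ray("side",b)),3))
T((220,80),(180,115),"bucket top"); T((327,40+8),(290,70),"cab top"); T((160,170),(135,212),"cup rim"); T((310,88+30),(262,125),"cab")
T((18,195),(15,238),"left thing")
s=monitor.observe();d=np.array([.539,-.0915,.20])-s["tcp_pos"];print("tool shift",np.array(s["tool_rot"]).T@d, arm.tcp_to_grasp)
E
```

```text
pintop~ [ 0.488 -0.089  0.08 ]
bucket foot front [0.796 0.063 0.   ]
cabinet near corner [ 0.711 -0.143 -0.   ]
bucket right [ 0.821 -0.041  0.   ]
wood cup [0.837 0.234 0.   ]
left thing foot [0.784 0.567 0.   ]
plate front [ 0.471 -0.036  0.   ]
plate left [ 0.603 -0.033  0.   ]
bucket top [0.859 0.012 0.264]
cab top [ 0.638 -0.083  0.4  ]
cup rim [0.85  0.199 0.119]
cab [ 0.712 -0.111  0.204]
left thing [0.718 0.476 0.365]
tool shift [-0.54476321 -0.52692494  0.03115903] -0.0187
```

Call:
{"api": "send_rows", "payload": {
  "series": [
    [-0.027,-0.026,0,0,0,0,1],
    [-0.054,-0.052,0,0,0,0,1],
    [-0.081,-0.079,0,0,0,0,1],
    [-0.108,-0.105,0,0,0,0,1],
    [-0.135,-0.132,0,0,0,0,1]
  ]
}}

```text
time_s: 0.52
tcp_pos: [0.2425, 0.393, 0.2307]
tool_rot: [[-0.968, 0.251, -0.001], [0.251, 0.968, -0.001], [0.0, -0.001, -1.0]]
ft_force: [0.2, 1.1, 0.7]
width: 0.298
grip_force: 0.0
```

Call:
{"api": "send_rows", "payload": {
  "series": [
    [-0.027,-0.026,0,0,0,0,1],
    [-0.054,-0.052,0,0,0,0,1],
    [-0.081,-0.079,0,0,0,0,1],
    [-0.108,-0.105,0,0,0,0,1],
    [-0.135,-0.132,0,0,0,0,1]
  ]
}}

```text
time_s: 0.93
tcp_pos: [0.3398, 0.2312, 0.231]
tool_rot: [[-0.968, 0.252, -0.0], [0.252, 0.968, 0.0], [0.0, -0.0, -1.0]]
ft_force: [0.5, -0.3, 0.1]
width: 0.003
grip_force: 0.0
```

Call:
{"api": "send_rows", "payload": {
  "series": [
    [-0.027,-0.026,0,0,0,0,1],
    [-0.054,-0.052,0,0,0,0,1],
    [-0.081,-0.079,0,0,0,0,1],
    [-0.108,-0.105,0,0,0,0,1],
    [-0.135,-0.132,0,0,0,0,1]
  ]
}}

```text
time_s: 1.35
tcp_pos: [0.4373, 0.0694, 0.231]
tool_rot: [[-0.968, 0.252, -0.0], [0.252, 0.968, 0.0], [0.0, 0.0, -1.0]]
ft_force: [1.3, 0.8, -0.1]
width: -0.002
grip_force: 0.0
```

Call:
{"api": "send_rows", "payload": {
  "series": [
    [-0.026,-0.025,0,0,0,0,1],
    [-0.052,-0.05,0,0,0,0,1],
    [-0.078,-0.075,0,0,0,0,1],
    [-0.104,-0.1,0,0,0,0,1],
    [-0.104,-0.1,0,0,0,0,1]
  ]
}}

```text
time_s: 1.77
tcp_pos: [0.515, -0.0573, 0.231]
tool_rot: [[-0.966, 0.257, 0.002], [0.257, 0.966, -0.003], [-0.002, -0.003, -1.0]]
ft_force: [1.0, -0.2, 0.9]
width: -0.001
grip_force: 0.0
```

```bash
python3 - <<'E'
from h import *
s=monitor.observe(); print({k:np.round(s[k],3).tolist() for k in("time_s","tcp_pos","tool_rot","width","joint_pos","ft_force")})
save("wrist","w1.png"); print("plunger shift",np.array(s["tool_rot"]).T@(np.array([.539,-.0915,.17])-s["tcp_pos"]))
E
```

```text
{'time_s': 1.767, 'tcp_pos': [0.515, -0.057, 0.231], 'tool_rot': [[-0.966, 0.257, 0.002], [0.257, 0.966, -0.003], [-0.002, -0.003, -1.0]], 'width': -0.001, 'joint_pos': [-0.276, 0.085, 1.681, -0.003, 1.373, -1.586], 'ft_force': [1.023, -0.218, 0.851]}
plunger shift [-0.03182124 -0.02676891  0.06110353]
```

View pics/w1.png

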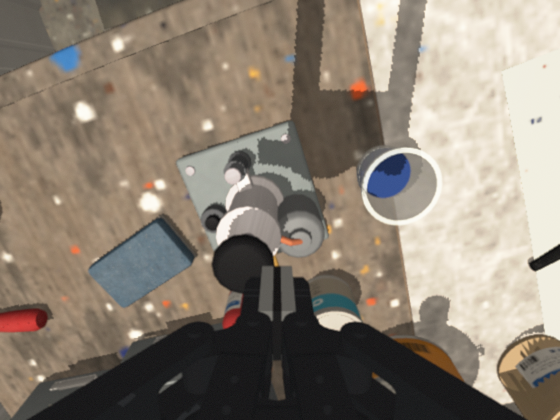

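The wrist view shows the knob at about (243,264), the fingers at (277,290), and the pin head at (234,175).

```bash
python3 - <<'E'
from h import *
s=monitor.observe()
for p in((243,264),(243,268)): 
    w=onz("wrist",p,.155,s);print(w, np.array(s["tool_rot"]).T@(np.r_[w[:2],.17]-s["tcp_pos"]))
print("pin",onz("wrist",(234,175),.085,s))
E
```

```text
[ 0.5362742  -0.08390455  0.155     ] [-0.02968471 -0.02246399  0.06063673]
[ 0.53926772 -0.08480465  0.155     ] [-0.03280894 -0.02256657  0.06063476]
pin [ 0.48789622 -0.0838694   0.085     ]
```

Call:
{"api": "send_rows", "payload": {
  "series": [
    [-0.016,-0.0125,0.0,0,0,0,1],
    [-0.0315,-0.025,0.02,0,0,0,1],
    [-0.0315,-0.025,0.045,0,0,0,1],
    [-0.0315,-0.025,0.06,0,0,0,1],
    [-0.0315,-0.025,0.06,0,0,0,1]
  ]
}}

```text
time_s: 2.23
tcp_pos: [0.5329, -0.0821, 0.1666]
tool_rot: [[-0.968, 0.252, -0.009], [0.252, 0.968, 0.003], [0.01, 0.001, -1.0]]
ft_force: [-1.7, 0.6, -0.7]
width: 0.002
grip_force: 0.0
```

```bash
python3 - <<'E'
from h import *
s=monitor.observe(); print({k:np.round(s[k],4).tolist() for k in("time_s","tcp_pos","tool_rot","ft_force")})
a=save("scene","s2.png")[130:260,280:430];b=save("side","d2.png")[130:260,250:400]
cv2.imwrite("pics/z2.png",cv2.resize(np.hstack([a,b])[:,:,::-1],(800,347),interpolation=2))
E
```

```text
{'time_s': 2.2333, 'tcp_pos': [0.5329, -0.0821, 0.1666], 'tool_rot': [[-0.9678, 0.2517, -0.0095], [0.2516, 0.9678, 0.0034], [0.01, 0.001, -0.9999]], 'ft_force': [-1.726, 0.5825, -0.7442]}
```

View pics/z2.png

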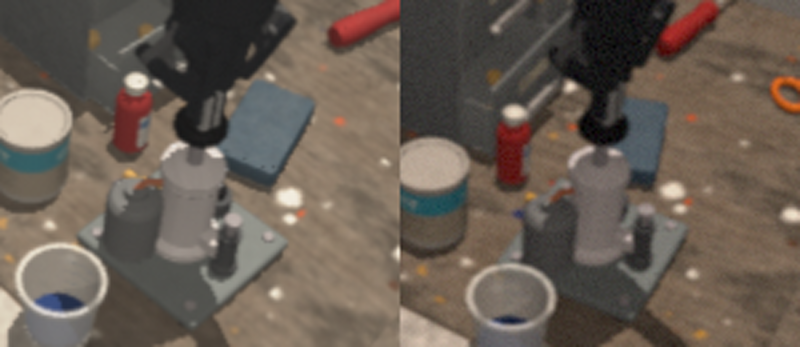

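```bash
python3 - <<'E'
from h import *
s=monitor.observe(); print({k:np.round(s[k],4).tolist() for k in("time_s","tcp_pos","tool_rot","ft_force")})
print(np.array(s["tool_rot"]).T@(np.array([.539,-.089,.165])-s["tcp_pos"]))
E
```

```text
{'time_s': 2.3333, 'tcp_pos': [0.5357, -0.0829, 0.1707], 'tool_rot': [[-0.9679, 0.2511, -0.0022], [0.2511, 0.9679, 0.0009], [0.0024, 0.0003, -1.0]], 'ft_force': [0.5686, 0.0795, 0.3698]}
[-0.00474773 -0.00509156  0.0056522 ]
```

Call:
{"api": "send_rows", "payload": {
  "series": [
    [-0.0045,-0.0055,0.0,0,0,0,1],
    [-0.0045,-0.0055,0.008,0,0,0,1],
    [-0.0045,-0.0055,0.016,0,0,0,1],
    [-0.0045,-0.0055,0.0235,0,0,0,1],
    [-0.0045,-0.0055,0.0235,0,0,0,1]
  ]
}}

```text
time_s: 2.75
tcp_pos: [0.5421, -0.0914, 0.1501]
tool_rot: [[-0.968, 0.252, 0.006], [0.252, 0.968, -0.002], [-0.007, -0.001, -1.0]]
ft_force: [-0.9, -0.1, 11.4]
width: -0.002
grip_force: 5.8
```

Call:
{"api": "send_rows", "payload": {
  "series": [
    [0,0,0.003,0,0,0,1],
    [0,0,0.003,0,0,0,1],
    [0,0,0.003,0,0,0,1],
    [0,0,0.003,0,0,0,1],
    [0,0,0.003,0,0,0,1]
  ]
}}

```text
time_s: 3.17
tcp_pos: [0.5422, -0.0914, 0.1485]
tool_rot: [[-0.968, 0.252, 0.006], [0.252, 0.968, -0.002], [-0.007, -0.001, -1.0]]
ft_force: [-1.3, 0.7, 12.7]
width: 0.001
grip_force: 6.2
```

Call:
{"api": "send_rows", "payload": {
  "series": [
    [0,0,-0.012,0,0,0,1],
    [0,0,-0.024,0,0,0,1],
    [0,0,-0.024,0,0,0,1],
    [0,0,-0.024,0,0,0,1],
    [0,0,-0.024,0,0,0,1]
  ]
}}

```text
time_s: 3.58
tcp_pos: [0.5387, -0.0901, 0.1678]
tool_rot: [[-0.968, 0.252, -0.002], [0.252, 0.968, 0.001], [0.002, 0.0, -1.0]]
ft_force: [-0.3, -0.5, -0.6]
width: -0.002
grip_force: 0.0
```

Call:
{"api": "send_rows", "payload": {
  "series": [
    [0,0,0.008,0,0,0,1],
    [0,0,0.016,0,0,0,1],
    [0,0,0.024,0,0,0,1],
    [0,0,0.0255,0,0,0,1],
    [0,0,0.0255,0,0,0,1]
  ]
}}

```text
time_s: 4.0
tcp_pos: [0.5401, -0.0905, 0.146]
tool_rot: [[-0.968, 0.252, 0.0], [0.252, 0.968, -0.0], [-0.001, -0.0, -1.0]]
ft_force: [-6.5, 2.2, 19.4]
width: -0.001
grip_force: 10.0
```

Call:
{"api": "send_rows", "payload": {
  "series": [
    [0,0,-0.012,0,0,0,1],
    [0,0,-0.0255,0,0,0,1],
    [0,0,-0.0255,0,0,0,1],
    [0,0,-0.0255,0,0,0,1],
    [0,0,-0.0255,0,0,0,1]
  ]
}}

```text
time_s: 4.42
tcp_pos: [0.5384, -0.09, 0.1668]
tool_rot: [[-0.968, 0.252, -0.003], [0.252, 0.968, 0.001], [0.003, 0.0, -1.0]]
ft_force: [0.5, -1.3, -0.3]
width: 0.001
grip_force: 0.0
```

```bash
python3 - <<'E'
from h import *
s=monitor.observe(); print({k:np.round(s[k],4).tolist() for k in("time_s","tcp_pos","ft_force")})
a=save("scene","s3.png")[130:260,280:430];b=save("side","d3.png")[130:260,250:400]
cv2.imwrite("pics/z3.png",cv2.resize(np.hstack([a,b])[:,:,::-1],(800,347),interpolation=2))
E
```

```text
{'time_s': 4.4167, 'tcp_pos': [0.5384, -0.09, 0.1668], 'ft_force': [0.5154, -1.291, -0.3289]}
```

View pics/z3.png

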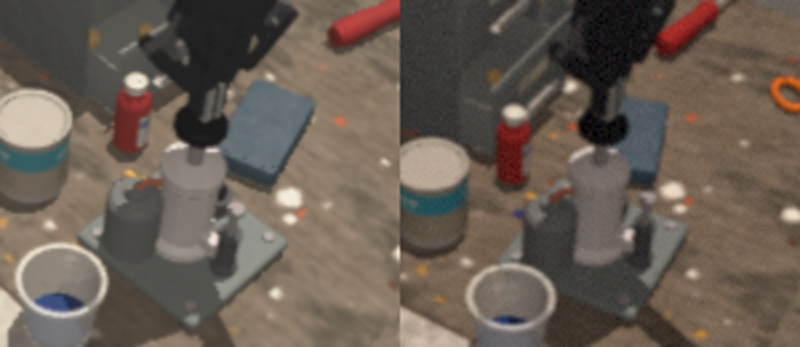

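The pin head has risen (now at about (237,210) in the left half). The pump hasn't moved, so I'll repeat the stroke.

Call:
{"api": "send_rows", "payload": {
  "series": [
    [0,0,0.008,0,0,0,1],
    [0,0,0.016,0,0,0,1],
    [0,0,0.024,0,0,0,1],
    [0,0,0.025,0,0,0,1],
    [0,0,0.025,0,0,0,1]
  ]
}}

```text
time_s: 4.93
tcp_pos: [0.5402, -0.0906, 0.146]
tool_rot: [[-0.968, 0.252, 0.001], [0.252, 0.968, -0.0], [-0.001, -0.0, -1.0]]
ft_force: [-4.7, 2.0, 16.0]
width: -0.0
grip_force: 7.9
```

Call:
{"api": "send_rows", "payload": {
  "series": [
    [0,0,-0.012,0,0,0,1],
    [0,0,-0.025,0,0,0,1],
    [0,0,-0.025,0,0,0,1],
    [0,0,-0.025,0,0,0,1],
    [0,0,-0.025,0,0,0,1]
  ]
}}

```text
time_s: 5.35
tcp_pos: [0.5386, -0.0901, 0.1671]
tool_rot: [[-0.968, 0.252, -0.003], [0.252, 0.968, 0.001], [0.003, 0.0, -1.0]]
ft_force: [0.2, -1.0, -0.4]
width: 0.006
grip_force: 0.0
```

Call:
{"api": "send_rows", "payload": {
  "series": [
    [0,0,0.008,0,0,0,1],
    [0,0,0.016,0,0,0,1],
    [0,0,0.024,0,0,0,1],
    [0,0,0.025,0,0,0,1],
    [0,0,0.025,0,0,0,1]
  ]
}}

```text
time_s: 5.77
tcp_pos: [0.54, -0.0905, 0.146]
tool_rot: [[-0.968, 0.252, 0.0], [0.252, 0.968, -0.0], [-0.0, -0.0, -1.0]]
ft_force: [-6.1, 1.4, 19.0]
width: -0.0
grip_force: 9.1
```

Call:
{"api": "send_rows", "payload": {
  "series": [
    [0,0,-0.012,0,0,0,1],
    [0,0,-0.025,0,0,0,1],
    [0,0,-0.025,0,0,0,1],
    [0,0,-0.025,0,0,0,1],
    [0,0,-0.025,0,0,0,1]
  ]
}}

```text
time_s: 6.18
tcp_pos: [0.5384, -0.09, 0.1668]
tool_rot: [[-0.968, 0.252, -0.003], [0.252, 0.968, 0.001], [0.003, 0.0, -1.0]]
ft_force: [-0.2, 0.5, -1.2]
width: -0.002
grip_force: 0.0
```

Call:
{"api": "send_rows", "payload": {
  "series": [
    [0,0,0.008,0,0,0,1],
    [0,0,0.016,0,0,0,1],
    [0,0,0.024,0,0,0,1],
    [0,0,0.025,0,0,0,1],
    [0,0,0.025,0,0,0,1]
  ]
}}

```text
time_s: 6.6
tcp_pos: [0.5398, -0.0905, 0.146]
tool_rot: [[-0.968, 0.252, -0.0], [0.252, 0.968, -0.0], [-0.0, -0.0, -1.0]]
ft_force: [-5.7, 2.1, 18.7]
width: -0.0
grip_force: 9.4
```

Call:
{"api": "send_rows", "payload": {
  "series": [
    [0,0,-0.012,0,0,0,1],
    [0,0,-0.025,0,0,0,1],
    [0,0,-0.025,0,0,0,1],
    [0,0,-0.025,0,0,0,1],
    [0,0,-0.025,0,0,0,1]
  ]
}}

```text
time_s: 7.02
tcp_pos: [0.5384, -0.09, 0.1666]
tool_rot: [[-0.968, 0.252, -0.003], [0.252, 0.968, 0.001], [0.003, 0.0, -1.0]]
ft_force: [0.3, -0.8, -1.5]
width: -0.002
grip_force: 0.0
```

```bash
python3 - <<'E'
from h import *
s=monitor.observe(); print({k:np.round(s[k],4).tolist() for k in("time_s","tcp_pos","ft_force")})
a=save("scene","s4.png")[130:260,280:430];b=save("side","d4.png")[130:260,250:400]
cv2.imwrite("pics/z4.png",cv2.resize(np.hstack([a,b])[:,:,::-1],(800,347),interpolation=2))
# expected pixel of pin top
m=camera_model("scene")
for n in("scene","side"):
  m=camera_model(n)
  for z in(.085,.104,.113):
    c=np.array(m["camera_from_world"])@np.array([.491,-.0905,z,1]); u=c[:2]/c[2]; u=u*(1+m["k1"]*(u@u))
    p=u*[m["fx"],m["fy"]]+[m["cx"],m["cy"]]; o=(280,130) if n=="scene" else (250,130)
    print(n,z,(p-o)*2.667+[400*(n=="side"),0])
E
```

```text
{'time_s': 7.0167, 'tcp_pos': [0.5384, -0.09, 0.1666], 'ft_force': [0.3451, -0.7508, -1.4885]}
scene 0.085 [231.03917432 214.31227752]
scene 0.104 [234.4510877  199.27854637]
scene 0.113 [236.09892495 192.00296537]
side 0.085 [645.90017986 205.35021816]
side 0.104 [648.03286914 189.29596258]
side 0.113 [649.06146064 181.55045854]
```

View pics/z4.png

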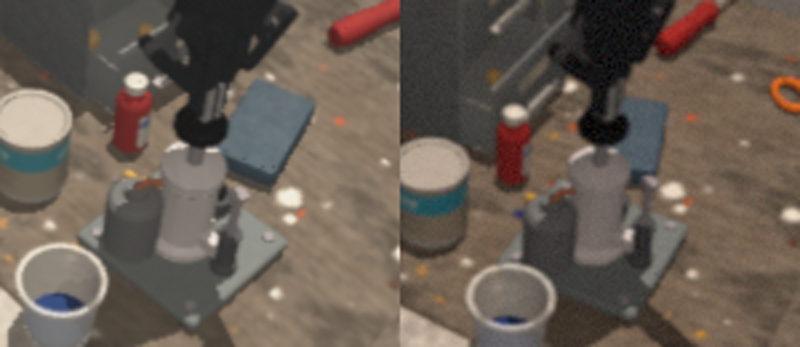

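The pin head is now at about (237,192) on the left and (650,182) on the right, which matches fully out. Two extra strokes do no harm, so I add them as margin, then lift clear.

Call:
{"api": "send_rows", "payload": {
  "series": [
    [0,0,0.008,0,0,0,1],
    [0,0,0.016,0,0,0,1],
    [0,0,0.024,0,0,0,1],
    [0,0,0.025,0,0,0,1],
    [0,0,0.025,0,0,0,1]
  ]
}}

```text
time_s: 7.53
tcp_pos: [0.5402, -0.0906, 0.146]
tool_rot: [[-0.968, 0.252, 0.001], [0.252, 0.968, -0.0], [-0.001, -0.0, -1.0]]
ft_force: [-3.9, 0.4, 15.5]
width: 0.001
grip_force: 7.9
```

Call:
{"api": "send_rows", "payload": {
  "series": [
    [0,0,-0.012,0,0,0,1],
    [0,0,-0.025,0,0,0,1],
    [0,0,-0.025,0,0,0,1],
    [0,0,-0.025,0,0,0,1],
    [0,0,-0.025,0,0,0,1]
  ]
}}

```text
time_s: 7.95
tcp_pos: [0.5386, -0.0901, 0.1671]
tool_rot: [[-0.968, 0.252, -0.003], [0.252, 0.968, 0.001], [0.003, 0.0, -1.0]]
ft_force: [0.8, -0.5, -0.8]
width: -0.003
grip_force: 0.0
```

Call:
{"api": "send_rows", "payload": {
  "series": [
    [0,0,0.008,0,0,0,1],
    [0,0,0.016,0,0,0,1],
    [0,0,0.024,0,0,0,1],
    [0,0,0.025,0,0,0,1],
    [0,0,0.025,0,0,0,1]
  ]
}}

```text
time_s: 8.37
tcp_pos: [0.54, -0.0905, 0.146]
tool_rot: [[-0.968, 0.252, 0.0], [0.252, 0.968, -0.0], [-0.0, -0.0, -1.0]]
ft_force: [-5.5, 1.1, 18.1]
width: 0.001
grip_force: 9.2
```

Call:
{"api": "send_rows", "payload": {
  "series": [
    [0,0,-0.015,0,0,0,1],
    [0,0,-0.035,0,0,0,1],
    [0,0,-0.065,0,0,0,1],
    [0,0,-0.09,0,0,0,1],
    [0,0,-0.1,0,0,0,1]
  ]
}}

```text
time_s: 8.78
tcp_pos: [0.541, -0.0909, 0.2461]
tool_rot: [[-0.968, 0.252, 0.004], [0.252, 0.968, -0.001], [-0.004, -0.0, -1.0]]
ft_force: [1.6, 0.0, 0.8]
width: -0.002
grip_force: 0.0
```

Call:
{"api": "send_rows", "payload": {
  "series": [
    [0,0,0,0,0,0,1],
    [0,0,0,0,0,0,1],
    [0,0,0,0,0,0,1],
    [0,0,0,0,0,0,1],
    [0,0,0,0,0,0,1]
  ]
}}

```text
time_s: 9.2
tcp_pos: [0.5386, -0.0901, 0.2416]
tool_rot: [[-0.968, 0.252, -0.004], [0.252, 0.968, 0.001], [0.004, 0.0, -1.0]]
ft_force: [0.1, -0.9, -0.7]
width: -0.004
grip_force: 0.0
```

```bash
python3 - <<'E'
from h import *
a=save("scene","s5.png")[130:260,280:430];b=save("side","d5.png")[130:260,250:400]
cv2.imwrite("pics/z5.png",cv2.resize(np.hstack([a,b])[:,:,::-1],(800,347),interpolation=2))
E
```

```text
(no output)
```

View pics/z5.png

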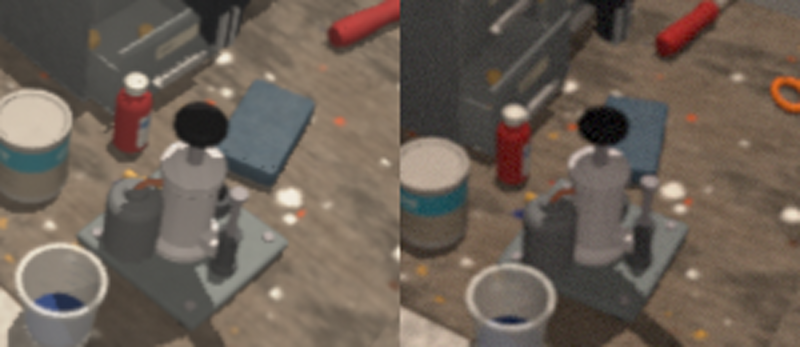

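The knob is up at (200,125), the pin head is unchanged at (237,192) after the extra strokes, so it is fully out, and the gripper is clear.

```bash
python3 -c "
from workcell import ticket
print(ticket.close_job())"
```

```text
the job is handed in; nothing more can be done
None
```

I primed the pump with seven plunger strokes and handed the job in; the last camera views showed the indicator pin fully out, the plunger up, the pump and the things near it where they were, and the gripper clear (no verdict was returned).

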